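Stow the staining cups and hold the washer's cover home

TASK

Put the staining cups away in the open bay of the specimen washer: set the medium cup into the large one that stands in the bay, then the small cup into the medium one, each right down on the floor of the next. Then lay the cover panel on the bay with its underside step in the opening, turn its quarter-turn latch clockwise until the slot on its wing lines up with the two marks on the panel, and press the cover fully home against the frame, squeezing its springy seal, and finish while still holding it pressed there. Leave the other things on the bench where they are.

Things in the scene. Friction and masses are not known exactly. Their poses are not given: they have to be found in the camera images.
- bay: Specimen washer, white housing 160 (x) by 200 (y) mm fixed to the bench, open bay in its top. Origin: bay centre at bench height. Opening 120 (x) by 160 (y) mm, rim 95 mm and bay floor 6 mm above the bench. A black springy seal stands 5 mm proud of the rim; pressing it flush takes 12 N in all, cover's weight included. Black control strip, 55 mm tall, at x 80 to 140 mm.
- cover_centre (a point): Cover panel lying face up on the bench right of the washer: white plate 152 (x) by 192 (y) by 6 mm, 0.36 kg; under it a step 8 mm deep, 114 by 154 mm (lower half 110 by 150), that drops into the opening. Point at its middle, 7 mm above the step's underside. Fully home this point is 94 mm above the bench; on the unpressed seal 3 to 5 mm higher. Two black marks on its y axis.
- wing (a point): Wing of the latch in the middle of the cover, also the cover's handle: upright black bar 44 mm long (x), 12 mm thick (y), 24 mm tall, with a steel slot line along its top, on a steel disc 52 mm across. Point at the wing's centre, 23 mm above the cover's point, 12 mm above the disc's top.
- latch (a joint): Angle of the latch on the cover, rad: 0 has the wing along the cover's x; it grows as the wing turns clockwise seen from above (wing yaw = cover yaw minus this); 1.571 has the slot in line with the two marks (cover's y). Stops at 0 and 1.9; stays where left (friction 0.06 N m).
- cup_large_centre (a point): The large cup, standing loose in the bay, about the middle: plain straight-sided round steel cup, open at the top, outside diameter 74 mm, height 44 mm, wall 3 mm, floor 5 mm thick. The point is at its centre, half-way up (22 mm above its underside); z points up to its mouth.
- cup_medium_centre (a point): The medium cup, standing on the bench to the left of the washer; about 0.11 kg: plain straight-sided round steel cup, open at the top, outside diameter 56 mm, height 54 mm, wall 3 mm, floor 5 mm thick. The point is at its centre, half-way up (27 mm above its underside); z points up to its mouth. Nested in the large cup its rim stands 15 mm above the large one's.
- cup_small_centre (a point): The small cup, the narrowest and tallest, standing on the bench to the left of the washer; about 0.08 kg: plain straight-sided round steel cup, open at the top, outside diameter 38 mm, height 64 mm, wall 3 mm, floor 5 mm thick. The point is at its centre, half-way up (32 mm above its underside); z points up to its mouth. Nested in the medium cup its rim stands 15 mm above the medium one's.
- oil_bottle: Bystander: amber dropper bottle with black cap, 34 mm across, 75 mm tall. Origin at its underside.
- slide_box: Bystander: closed wooden slide box, 90 x 120 x 32 mm tall. Origin at its underside.
- calculator: Bystander: black pocket calculator lying flat, 75 x 120 x 12 mm. Origin at its underside.
- objective: Bystander: dark microscope objective standing on end, 32 mm across, 46 mm tall. Origin at its underside.
- stain_jar: Bystander: glass jar with white lid, 60 mm across, 70 mm tall. Origin at its underside.
- petri_dish: Bystander: clear shallow dish, 90 mm across, 15 mm tall. Origin at its underside.
- marker_brush: Bystander: cleaning brush lying flat, 160 mm long along its x. Origin at its underside.

How it is judged:
By the outcome, as a careful person would: the job done as asked, in the order asked, and still so for the second after the job is handed in, while the arm keeps its last pose, push and grip.
It also fails if it takes over 72 s, if anything falls off the work surface, if the arm or the gripper's body presses on something with over 40 N, if the wrist force passes 120 N, or if a joint passes its speed limit or range.

ROBOT

A 6-joint arm with a two-finger parallel gripper is mounted at the origin on the work surface. World frame = base frame: x ahead of the robot, y to its left, z up, the work surface at z = 0. Lengths are in m, angles in rad, forces in N, time in s.
With the tool pointing down it reaches from about 0.275 to 0.825 m from the base axis. Payload 5.2 kg.
Tool frame: the origin (TCP) lies on the centre line of the jaws, within the pads' length; the fingertips stand ctrl.finger_overhang ahead of it and the grasp point (between the pads) lies 8 mm behind it (ctrl.finger_overhang is the distance from the TCP to the fingertips, in m); z points along the fingers, y is the line along which they close (so a half turn about z gives the same grasp; the last joint's range is limited). The gripper opens to 93 mm and grips with 3 to 60 N. Pads are 15 mm wide; open, the fingers measure 128 mm over their backs; the gripper's body (75 mm by 188 mm) begins 65 mm behind the grasp point.
Start: joints at [-1.389, 0.259, 1.535, -0, 1.348, -0.203], TCP at [0.206, -0.51, 0.201] pointing down, gripper open.
Joint ranges: [-3.14, 3.14], [-0.91, 2.08], [0.19, 2.58], [-1.22, 4.36], [0.22, 2.71], [-3.12, 3.12]. Speed limits (rad/s): [2.57, 2.57, 3.14, 3.14, 3.14, 3.14].

INTERFACE

Orientations are given as a unit quaternion [w, x, y, z].
In Python, from workcell import sensors, camera, get_calibration, ticket, finder, ctrl gives the robot as it stands. The module is installed in compiled form; this text tells all that it offers.
- The arm moves only by the tool send_rows, never from a script. Its argument "motion" is text: rows parted by semicolons, each of 4 numbers parted by spaces: the shift along the tool's x, y, z in units of 30 mm (1.0 is 30 mm), then the turn about the tool's z in units of 8 degrees (1.0 is 8 degrees). In form: dx dy dz spin; .... A call has 1 to 20 rows; each row shifts and turns the commanded pose from where the row before left it, along the tool's axes as they then stand; what a row does not reach is not made up. A row lasts 1/8 s, in which the tool goes at most 62.5 mm and 10.7 degrees, less where a joint would pass 70% of its speed; a pose out of reach is approached as far as the arm can. A call is refused whole if a number of a shift passes 1 or a number of a turn 1, either way. A call with a gripper value outside its range is refused whole. "claw" is the opening, from 0 (shut) to 1 (fully open), set as the call begins (left out, the last holds). The fingers move at their own pace and stop on an object; the grip force is fixed at half the most. Time passes only in rows, so rows that do not move let the fingers close. It gives the time, the measured TCP pose, the force, the opening and the grip force at its end, in the units of the state.
- sensors.sense(): the state, without advancing time (a new reading comes with each control period).
- camera(name): name is "side" or "top"; returns the picture (384x512x3 uint8, red, green, blue); there is no depth.
- get_calibration(name): a dict with "fx", "fy", "cx", "cy" (pixels), "k1" (the pictures are not rectified: a ray, as slopes to the right and down, at radius r is drawn at 1 + k1 r^2 times it, then the intrinsics apply), "R" (3x3) and "t" (3): a world point X has camera coordinates R X + t. Camera axes: x right, y down, z forward; pixel columns grow to the right and rows downward; lengths in m; the calibration is good to about 2 mm. A picture is of the moment at which its call begins. get_calibration takes no time and is no camera call.
- ticket.close_job(): hands the job in; it is judged then, once.
Trained networks look in the newest picture that a camera, given by its name, has taken for a name from the list of things; names that differ only in an ending like _2 or _b are one class to them, and where a whole thing is asked for, a point or a joint stands for the part that bears it (a point fixed in the world has none). Each returns a list of dicts, best first, with "conf" (0 to 1); they miss things now and then, are a little off and sometimes report something else, mostly with a low value. They report only what shows in the picture. A call takes as long as a camera call.
- finder.trace(name, camera): "region" (384x512 bool, what is visible of it) and "bbox" ([centre column, centre row, width, height] in pixels, round what is visible of it).
- finder.spot_point(name, camera): "xy" ([column, row] in pixels: a listed point, or the origin of a listed thing).
The state is a dict: "t": time; "qpos": joint angles; "qd": joint speeds; "tau": joint torques, N m; "position": TCP position; "ee_rot": TCP orientation; "wrist_force": force on the tool from outside, world axes, zero at the start; "moment": the same for the moment, N m; "opening": finger opening in m; "grasp_force": force on a finger pad.
Only numpy, scipy, OpenCV 4.12 (cv2) and the standard library are available. Lean on these libraries where they do the work, as an engineer would, in place of code of your own. Each camera call takes 0.05 s, during which the arm holds its last target. There are 200 camera calls.

## Working session

There is one attempt and no reset: what is moved stays moved. The work goes in short steps, Python scripts to look and compute and a tool call to move; the robot and the scene stay as the last step left them, time stands still between calls to the robot, and variables do not carry over. Pictures are saved under pics/ and viewed, at most 10 in all, crops included, and the job is handed in when it is done.

Besides the shell and the picture viewer there is one more tool, called in YAML: its name, and indented under it one key for each argument. send_rows: Moves the arm, as the interface text tells. Its arguments: {"type":"object","properties":{"motion":{"type":"string"},"claw":{"type":"number"}},"required":["motion"]}

```bash
mkdir -p pics; cat > h.py <<'E'
import numpy as np, cv2
from workcell import sensors, camera, get_calibration, ticket, finder, ctrl
from scipy.optimize import least_squares
C={n:get_calibration(n) for n in("side","top")}
def proj(n,X):
    c=C[n];p=np.array(c["R"])@np.asarray(X,float)+np.array(c["t"]);s=p[:2]/p[2];s=s*(1+c["k1"]*(s@s))
    return np.array([c["fx"]*s[0]+c["cx"],c["fy"]*s[1]+c["cy"]])
def tri(obs,x0=(0.5,0,0.05)):
    r=least_squares(lambda X:np.concatenate([proj(n,X)-p for n,p in obs]),x0);return r.x,np.abs(r.fun).max()
def onz(n,p,z):
    r=least_squares(lambda a:proj(n,[a[0],a[1],z])-p,[0.5,0]);return r.x
def snap(n,f):
    im=camera(n);cv2.imwrite(f"pics/{f}.png",im[:,:,::-1]);return im
def spot(name,cam):
    r=finder.spot_point(name,cam);return (np.array(r[0]["xy"]),r[0]["conf"]) if r else (None,0)
E
python3 - <<'E'
from h import *
snap("top","t0");snap("side","s0")
print({n:(np.round(-np.array(c["R"]).T@np.array(c["t"]),3),c["fx"]) for n,c in C.items()},ctrl.finger_overhang)
for nm in["bay","cover_centre","wing","cup_large_centre","cup_medium_centre","cup_small_centre"]:
    a,ca=spot(nm,"top");b,cb=spot(nm,"side")
    print(nm,a,b,round(ca,2),round(cb,2),*(tri([("top",a),("side",b)]) if a is not None and b is not None else []))
s=sensors.sense();print(s)
E
```

```text
{'side': (array([0.464, 1.009, 0.654]), 450.8293276106899), 'top': (array([ 0.376, -0.081,  1.018]), 348.97562077264973)} 0.011
bay [203.4 194.9] [249.2 232. ] 0.95 0.56 [0.53931617 0.03497807 0.01314603] 0.8665775422926743
cover_centre [327.2 214.5] [269.4 174.4] 0.58 0.86 [ 0.49333856 -0.3286031   0.00264923] 1.6914876887688024
wing [205.8 194. ] None 0.3 0
cup_large_centre [206.9 194. ] [250.8 224.5] 0.91 0.81 [0.53762222 0.02325963 0.02907623] 1.491193415819879
cup_medium_centre [105.8 168.9] [199.1 298.6] 0.59 0.76 [0.61618802 0.3153647  0.02872717] 1.3368294318914877
cup_small_centre [104.2 227. ] [285.6 297. ] 0.78 0.63 [0.44331448 0.3038128  0.03641069] 0.6159820452025428
{'t': 0.7, 'qpos': array([-1.38881325e+00,  2.58551854e-01,  1.53495950e+00, -3.28458263e-07,
        1.34802937e+00, -2.02769392e-01]), 'qd': array([-0.00095614,  0.00026429,  0.00126251, -0.00099922, -0.00075312,
       -0.00160064]), 'tau': array([ 4.61989166e-04, -4.37048900e+01, -2.84263390e+01,  7.20066461e-02,
        3.10975453e-02,  2.05872789e-05]), 'position': array([ 0.20647147, -0.50979083,  0.20059496]), 'ee_rot': array([ 2.59572214e-05,  9.81552683e-01,  1.91191866e-01, -4.29967842e-07]), 'wrist_force': array([ 0.1066604 , -0.16340837,  0.1564967 ]), 'moment': array([ 0.01199703,  0.04546953, -0.02910828]), 'grasp_force': 0.0, 'opening': 0.09323021747382379}
```

View pics/t0.png

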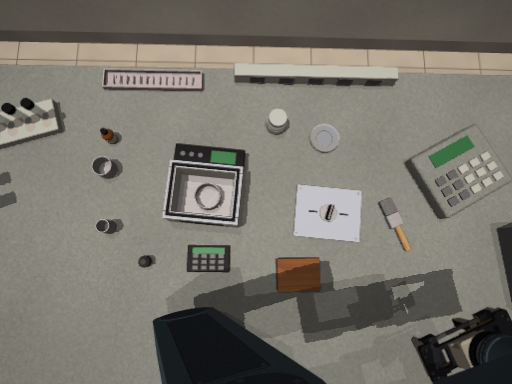

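View pics/s0.png

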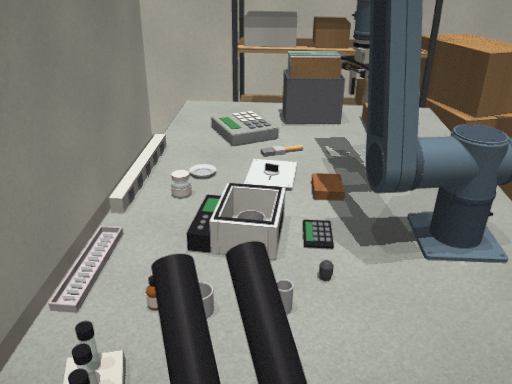

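The top view shows the large cup at (209,197) in the bay, the medium cup at (104,167), the small one at (104,226), and the cover at (328,213) with its wing turned obliquely. In the side view the two black tubes partly hide both small cups. Next I take a zoomed montage and trace the outlines.

```bash
cat >> h.py <<'E'
def crop(im,c,w,h,k):
    x,y=int(c[0]-w/2),int(c[1]-h/2);return cv2.resize(im[y:y+h,x:x+w],None,fx=k,fy=k,interpolation=cv2.INTER_CUBIC)
E
python3 - <<'E'
from h import *
im=camera("top")[:,:,::-1]
a=crop(im,(204,192),80,60,5);b=crop(im,(328,213),80,60,5);c=crop(im,(104,168),80,60,5);d=crop(im,(104,226),80,60,5)
cv2.imwrite("pics/m1.png",np.vstack([np.hstack([a,b]),np.hstack([c,d])]))
camera("side")
for nm in["bay","cover_centre","wing","cup_large_centre","cup_medium_centre","cup_small_centre"]:
  for n in("top","side"):
    r=finder.trace(nm,n)
    for q in r[:2]:
        m=q["region"].astype(np.uint8);k=max(cv2.findContours(m,0,2)[0],key=cv2.contourArea)
        print(nm,n,round(q["conf"],2),np.round(q["bbox"],1),"minrect",np.round(np.array(sum([list(x) if hasattr(x,'__len__') else [x] for x in cv2.minAreaRect(k)],[])),1))
print({n:spot("wing",n) for n in("top","side")})
E
```

```text
bay top 0.88 [204.8 183.5  87.5  85.4] minrect [204.1 184.6  77.4  78.1   5.5]
bay side 0.9 [236.9 222.2  96.9  77.4] minrect [235.8 219.5  96.   72.8   3.4]
cover_centre top 0.64 [326.8 215.1  67.3  59.8] minrect [327.6 212.6  65.7  51.7   5.7]
cover_centre side 0.62 [237.5 221.4  93.7  78. ] minrect [236.2 219.2  95.4  72.7   5.2]
cover_centre side 0.57 [270.1 175.4  54.6  27.9] minrect [270.7 172.8  49.5  26.7   5.6]
wing top 0.59 [326.2 214.3  20.1  14.5] minrect [328.  212.5  15.   16.   90. ]
wing side 0.46 [272.6 170.2  14.7  15.5] minrect [271.9 169.1  14.7  12.1  15.9]
cup_large_centre top 0.72 [208.7 193.8  26.   29. ] minrect [207.5 195.5  27.   27.   90. ]
cup_large_centre side 0.5 [250.2 211.6  23.4   8.1] minrect [250.6 213.7  27.1   9.6   2.4]
cup_medium_centre top 0.64 [103.2 166.1  27.3  20. ] minrect [104.8 166.9  26.4  19.7  26.6]
cup_medium_centre side 0.62 [205.1 298.4  13.9  38.9] minrect [208.1 298.2  36.9  12.4  78.7]
cup_small_centre top 0.65 [107.2 227.4  23.   16.1] minrect [105.8 226.2  21.8  13.3  18.4]
cup_small_centre side 0.57 [284.  296.9  12.3  35.9] minrect [286.4 296.   33.5  13.7  78.7]
{'top': (array([327.1, 214.8]), 0.75), 'side': (array([271.2, 165.9]), 0.51)}
```

View pics/m1.png

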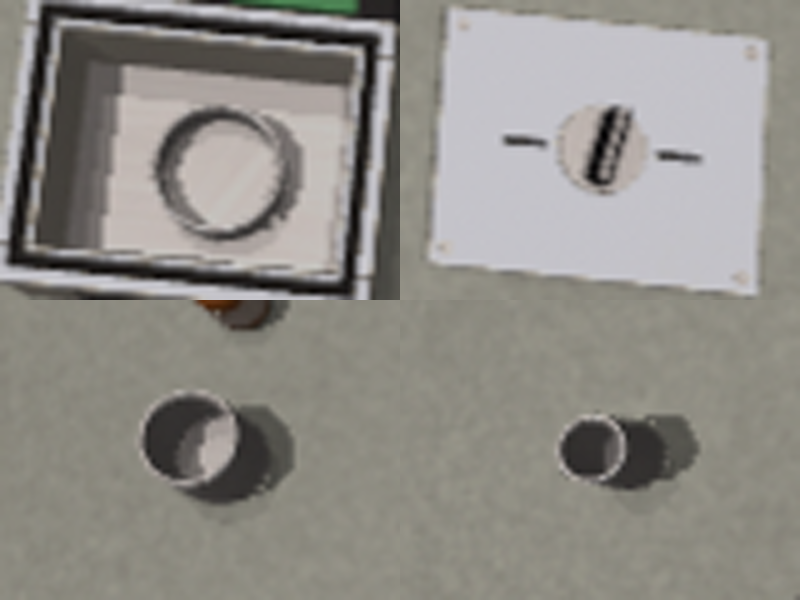

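The montage shows the rims clearly: large at about (208.0,196.0), medium at (101.5,165.4) and small at (102.1,225.3). The cover centre is at (327.8,212.8) and tilted about 5.5°. The wing is about 11° further clockwise than the cover's x axis.

```bash
python3 - <<'E'
from h import *
im=camera("top")
g=cv2.cvtColor(im,cv2.COLOR_RGB2GRAY)
for nm,p,z in[("large",(208,196),.05),("med",(101.5,165.4),.054),("small",(102.1,225.3),.064),("cover",(327.75,212.8),.014),("coverTL",(288+9.6-.4,183+1.4-.4),.014),("TR",(288+73.8-.4,183+7.6-.4),.014),("BR",(288+71.6-.4,183+59-.4),.014),("BL",(288+5.6-.4,183+52.8-.4),.014),("markL",(312.6,210.8),.014),("markR",(343.6,213.8),.014),("w1",(288+41.6-.4,183+36.6-.4),.042),("w2",(288+46-.4,183+21.6-.4),.042)]:
    print(nm,np.round(onz("top",np.array(p),z),4))
# two view heights
for nm,a,b in[("wing",(327.1,214.8),(271.2,165.9)),("cover",(327.75,212.8),(269.4,174.4)),("med",(102.5,168),(199.1,298.6))]: print(nm,tri([("top",np.array(a)),("side",np.array(b))]))
# seal outer
k=4;G=cv2.resize(g[150:240,150:260],None,fx=k,fy=k,interpolation=cv2.INTER_CUBIC)
for th in(60,80,100):
  m=(G<th).astype(np.uint8);cs=cv2.findContours(m,0,2)[0]
  for c in cs:
    if cv2.contourArea(c)>50*40*k*k:
        r=cv2.minAreaRect(c);B=(cv2.boxPoints(r)+.5)/k-.5+150
        W=np.array([onz("top",q,.1) for q in B]);print(th,np.round(W.mean(0),4),[round(float(np.linalg.norm(W[i]-W[i-1])),4) for i in range(4)],np.round(W,3).tolist(),r[2])
E
```

```text
large [0.5328 0.0178]
med [0.6161 0.3177]
small [0.4476 0.299 ]
cover [ 0.4925 -0.3272]
coverTL [ 0.577  -0.2392]
TR [ 0.5605 -0.4297]
BR [ 0.4099 -0.416 ]
BL [ 0.4265 -0.2253]
markL [ 0.498 -0.283]
markR [ 0.49   -0.3738]
w1 [ 0.4712 -0.3239]
w2 [ 0.514  -0.3379]
wing (array([ 0.48823446, -0.31967483,  0.03787226]), np.float64(1.6568235708762131))
cover (array([ 0.49617442, -0.33032109,  0.00221483]), np.float64(0.8470315303922007))
med (array([0.61548054, 0.3222373 , 0.03511763]), np.float64(0.7633936636490546))
60 [0.5372 0.0282] [0.1814, 0.1422, 0.1863, 0.1424] [[0.475, 0.123], [0.617, 0.116], [0.6, -0.069], [0.458, -0.057]] 5.710593223571777
80 [0.5375 0.0282] [0.1828, 0.1431, 0.1877, 0.1434] [[0.474, 0.124], [0.617, 0.117], [0.601, -0.07], [0.458, -0.058]] 5.572197437286377
100 [0.5376 0.0281] [0.184, 0.1444, 0.189, 0.1447] [[0.474, 0.125], [0.618, 0.117], [0.601, -0.071], [0.457, -0.059]] 5.640549182891846
```

```bash
cat >> h.py <<'E'
def plan(x,y,z,hd=None):
    s=sensors.sense();q=s["ee_rot"];h=2*np.arctan2(q[2],q[1]);d=np.array([x,y])-s["position"][:2]
    ux=np.array([np.cos(h),np.sin(h)]);uy=np.array([np.sin(h),-np.cos(h)])
    print("units dx %.2f dy %.2f dz %.2f"%(d@ux/.03,d@uy/.03,(s["position"][2]-z)/.03),"spin %.2f"%(((np.degrees(h)-hd+180)%360-180)/8) if hd is not None else "","t %.2f h %.1f"%(s["t"],np.degrees(h)))
E
```

send_rows:
  motion: "0.96 -0.85 0 0;0.96 -0.85 0 0;0.96 -0.85 0 0;0.96 -0.85 0 0;0.96 -0.85 0 0;0.96 -0.85 0 0;0.96 -0.85 0 0;0.96 -0.85 0 0;0.96 -0.85 0 0;0.96 -0.85 0 0;0.96 -0.85 0 0;0.96 -0.85 0 0;0.96 -0.85 0 0;0.96 -0.85 0 0;0.96 -0.85 0 0;0.96 -0.85 0 0;0.96 -0.85 0 0;0.96 -0.85 0 0;0.96 -0.85 0 0;0.96 -0.85 0 0"
  claw: 0.78

```text
t: 4.05
position: [0.5494, 0.1804, 0.2006]
ee_rot: [0.0, 0.982, 0.191, 0.0]
wrist_force: [0.1, -0.4, 0.4]
opening: 0.0725
grasp_force: 0.0
```

send_rows:
  motion: "0.96 -0.85 0 0;0.96 -0.85 0 0;0.96 -0.85 0 0;0 0 0 -1;0 0 0 -1;0 0 0 -1;0 0 0 -1;0 0 0 -1;0 0 0 -1;0 0 0 -1;0 0 0 -0.87;0 0 0 0"

```text
t: 5.55
position: [0.6002, 0.2825, 0.2004]
ee_rot: [-0.0, 0.738, 0.675, -0.0]
wrist_force: [-0.8, 0.5, 0.9]
opening: 0.0725
grasp_force: 0.0
```

```bash
python3 -c "
from h import *
plan(.616,.3177,.052,85)"
```

```text
units dx 1.21 dy 0.42 dz 4.95 spin -0.01 t 5.55 h 84.9
```

send_rows:
  motion: "0.6 0.21 0 0;0.61 0.21 0 0;0 0 0.8 0;0 0 0.9 0;0 0 0.9 0;0 0 0.8 0;0 0 0.6 0;0 0 0.5 0;0 0 0.45 0;0 0 0 0"

```text
t: 6.8
position: [0.6153, 0.3173, 0.0509]
ee_rot: [-0.0, 0.737, 0.676, -0.001]
wrist_force: [0.2, -0.4, 0.7]
opening: 0.0727
grasp_force: 0.0
```

send_rows:
  motion: "0 0 0 0;0 0 0 0;0 0 0 0;0 0 0 0;0 0 0 0"
  claw: 0.4

```text
t: 7.42
position: [0.616, 0.3176, 0.0522]
ee_rot: [0.0, 0.737, 0.676, 0.0]
wrist_force: [-0.6, -0.5, -0.3]
opening: 0.0374
grasp_force: 0.0
```

```bash
python3 - <<'E'
from h import *
a=camera("top")[:,:,::-1];b=camera("side")[:,:,::-1]
cv2.imwrite("pics/c1.png",np.hstack([crop(a,(104,166),80,100,5),crop(b,(210,290),80,100,5)]))
s=sensors.sense();p=s["position"];print(p,proj("top",p),proj("side",p),proj("side",p-[0,0,.011]))
E
```

```text
[0.61599188 0.31752547 0.05207884] [101.83317979 165.619412  ] [199.34603658 290.70699539] [199.62449344 294.90323951]
```

View pics/c1.png

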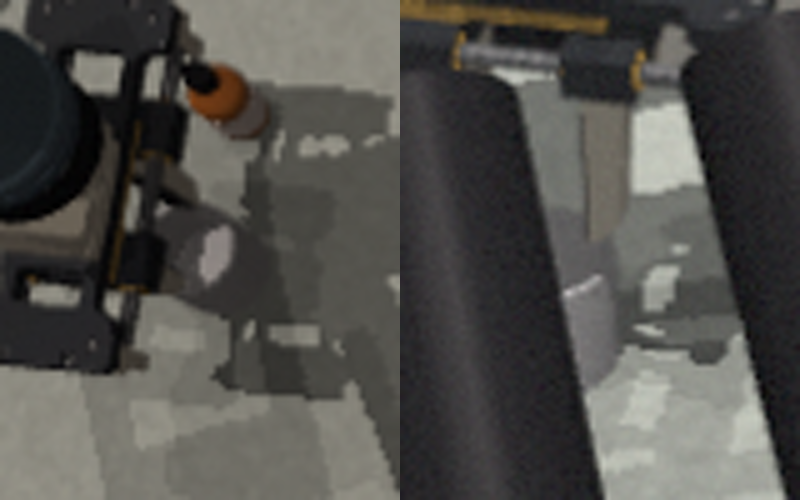

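The top crop shows the cup still at its place, with its rim near px (101.5,165.4). In the side crop the visible fingertip ends at px (211,287.6), about 19 mm higher than TCP + overhang predicts. The fingers closed above the rim, so the real fingertip offset needs checking. I'll reopen, lower with care, and feel for it.

send_rows:
  motion: "0 0 0 0;0 0 0 0;0 0 0 0;0 0 0 0;0 0 0.33 0;0 0 0.33 0;0 0 0 0"
  claw: 0.78

```text
t: 8.4
position: [0.6148, 0.3171, 0.0304]
ee_rot: [-0.001, 0.737, 0.676, -0.001]
wrist_force: [-0.0, 0.3, -0.4]
opening: 0.0729
grasp_force: 0.0
```

send_rows:
  motion: "0 0 0 0;0 0 0 0;0 0 0 0;0 0 0 0;0 0 0 0"
  claw: 0.4

```text
t: 9.02
position: [0.6163, 0.3177, 0.0326]
ee_rot: [0.0, 0.737, 0.676, 0.0]
wrist_force: [0.8, -0.3, -0.3]
opening: 0.0539
grasp_force: 30.0
```

send_rows:
  motion: "0 0 0 0;0 0 0 0;0 0 0 0;0 0 -0.17 -0.95;0 0 0 -0.95;0 0 0 -0.95;0 0 0 -0.95;0 0 0 -0.95;0 0 0 -0.95;0 0 0 -0.95;0 0 0 -0.95;0 0 0 -0.95;0 0 0 -0.95;0 0 0 -0.95;0 0 0 -0.8;0 0 0 0"
  claw: 0.78

```text
t: 11.02
position: [0.6159, 0.3175, 0.0373]
ee_rot: [-0.0, 0.044, 0.999, -0.0]
wrist_force: [0.1, 0.4, -0.1]
opening: 0.0727
grasp_force: 0.0
```

send_rows:
  motion: "0 0 0 0;0 0 0 0;0 0 0 0;0 0 0 0;0 0 0 0"
  claw: 0.4

```text
t: 11.65
position: [0.616, 0.3175, 0.0373]
ee_rot: [-0.0, 0.044, 0.999, -0.0]
wrist_force: [0.0, -0.6, 1.0]
opening: 0.0375
grasp_force: 0.0
```

```bash
python3 - <<'E'
from h import *
plan(.533,.018,.2,175)
a=camera("top")[:,:,::-1];b=camera("side")[:,:,::-1]
cv2.imwrite("pics/c2.png",np.hstack([crop(a,(104,166),80,100,5),crop(b,(210,290),80,100,5)]))
E
```

```text
units dx 1.89 dy -10.19 dz -5.42 spin -0.00 t 11.65 h 175.0
```

View pics/c2.png

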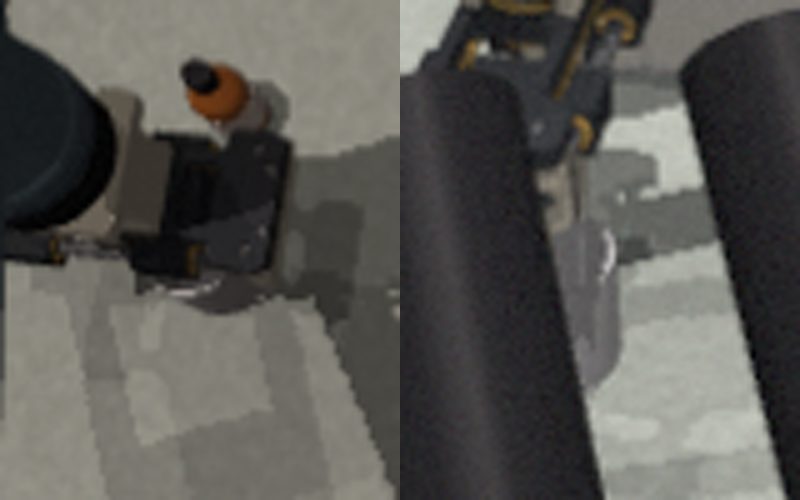

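Both crops show the cup upright and the fingers again closed above its rim. Since it gripped at TCP 0.0325 but not at 0.0373, the real tips stand about 17–20 mm higher than the TCP reading. I'll use that empirical offset and grip at TCP 0.025.

send_rows:
  motion: "0 0 0 0;0 0 0 0;0 0 0 0;0 0 0 0;0 0 0.4 0;0 0 0 0"
  claw: 0.78

```text
t: 12.5
position: [0.6148, 0.3171, 0.0235]
ee_rot: [-0.001, 0.044, 0.999, -0.001]
wrist_force: [-0.2, -0.0, -0.5]
opening: 0.0721
grasp_force: 0.0
```

send_rows:
  motion: "0 0 0 0;0 0 0 0;0 0 0 0;0 0 0 0"
  claw: 0.4

```text
t: 13.0
position: [0.6161, 0.3176, 0.0255]
ee_rot: [0.0, 0.044, 0.999, 0.0]
wrist_force: [-0.2, -0.0, -0.2]
opening: 0.0557
grasp_force: 30.0
```

send_rows:
  motion: "0 0 -0.4 0;0 0 -0.8 0;0 0 -0.9 0;0 0 -0.9 0;0.17 -0.92 -0.6 0;0.17 -0.93 -0.6 0;0.17 -0.93 0 0;0.17 -0.93 0 0;0.17 -0.93 0 0;0.17 -0.93 0 0;0.17 -0.93 0 0;0.17 -0.93 0 0;0.17 -0.93 0 0;0.17 -0.93 0 0;0.19 -0.9 0 0;0 0 0 0;0 0 0 0"

```text
t: 15.12
position: [0.5332, 0.0183, 0.152]
ee_rot: [0.0, 0.044, 0.999, 0.0]
wrist_force: [0.9, 0.1, -0.9]
opening: 0.0559
grasp_force: 30.0
```

```bash
python3 - <<'E'
from h import *
plan(.533,.018,.036,175)
a=camera("top")[:,:,::-1];b=camera("side")[:,:,::-1]
cv2.imwrite("pics/c3.png",np.hstack([crop(a,(204,192),80,100,5),crop(b,(245,205),80,100,5)]))
s=sensors.sense();p=s["position"]
print(p,s["grasp_force"],"bottom/rim px",proj("top",p+[0,0,.0285]),proj("side",p+[0,0,.0285]),proj("side",p-[0,0,.0255]))
for n in("top","side"):
  for nm in("cup_medium_centre","cup_large_centre"): print(nm,n,spot(nm,n))
E
```

```text
units dx 0.01 dy -0.01 dz 3.87 spin -0.00 t 15.12 h 175.0
[0.53318585 0.01872481 0.15167099] 29.999655056744814 bottom/rim px [202.389921   187.21661843] [251.69811115 170.81093844] [251.55579312 190.36549929]
cup_medium_centre top (array([202.4, 189.7]), 0.6)
cup_large_centre top (array([210.3, 195. ]), 0.67)
cup_medium_centre side (array([251.7, 182.9]), 0.84)
cup_large_centre side (array([252. , 220.8]), 0.53)
```

View pics/c3.png

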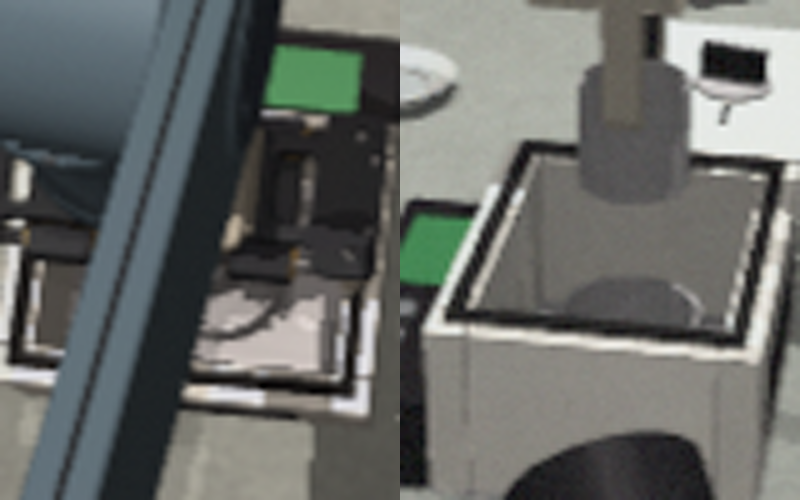

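The side crop shows the medium cup at px column 251.6, right over the large one at about column 252. Lowering now.

send_rows:
  motion: "0 0 0.7 0;0 0 0.8 0;0 0 0.6 0;0 0 0.3 0;0 0 0.3 0;0 0 0.2 0;0 0 0 0"

```text
t: 16.3
position: [0.5328, 0.018, 0.0642]
ee_rot: [-0.0, 0.044, 0.999, 0.0]
wrist_force: [0.2, 0.4, -1.4]
opening: 0.0553
grasp_force: 30.0
```

send_rows:
  motion: "0 0 0.3 0;0 0 0.25 0;0 0 0.2 0;0 0 0.1 0;0 0 0.05 0;0 0 0 0;0 0 0 0"

```text
t: 17.18
position: [0.5331, 0.0179, 0.0376]
ee_rot: [0.0, 0.044, 0.999, -0.0]
wrist_force: [-0.4, -0.2, -1.0]
opening: 0.0556
grasp_force: 30.0
```

send_rows:
  motion: "0 0 0.05 0;0 0 0 0"

```text
t: 17.42
position: [0.5333, 0.0179, 0.0364]
ee_rot: [0.0, 0.044, 0.999, -0.0]
wrist_force: [-1.3, 0.3, 3.4]
opening: 0.0556
grasp_force: 30.0
```

send_rows:
  motion: "0 0 0 0;0 0 0 0;0 0 0 0;0 0 -0.3 0;0 0 -0.7 0;0 0 -0.9 0;0 0 -0.9 0;0 0 -0.9 0;0 0 -0.3 0;0 0 0 0"
  claw: 0.78

```text
t: 18.68
position: [0.5331, 0.0179, 0.1563]
ee_rot: [0.001, 0.044, 0.999, -0.0]
wrist_force: [-0.4, 0.4, 0.0]
opening: 0.0726
grasp_force: 0.0
```

```bash
python3 - <<'E'
from h import *
plan(.4476,.299,.05,85)
a=camera("side")[:,:,::-1]
for nm in("cup_medium_centre","cup_large_centre"):
  print(nm,spot(nm,"side"))
print([np.round(proj("side",q),1) for q in([.533,.018,.038],[.533,.018,.028])])
E
```

```text
units dx 3.66 dy 9.09 dz 3.54 spin 11.25 t 18.68 h 175.0
cup_medium_centre (array([251.9, 217.3]), 0.52)
cup_large_centre (array([253.3, 224.2]), 0.51)
[array([251.4, 220.3]), array([251.4, 223.6])]
```

send_rows:
  motion: "0.36 0.9 0 0;0.36 0.9 0 0;0.36 0.9 0 0;0.36 0.9 0 0;0.36 0.9 0 0;0.36 0.9 0 0;0.36 0.9 0 0;0.37 0.93 0 0;0.38 0.93 0 0;0.39 0.93 0 0;0 0 0 0.95;0 0 0 0.95;0 0 0 0.95;0 0 0 0.95;0 0 0 0.95;0 0 0 0.95;0 0 0 0.95;0 0 0 0.95;0 0 0 0.95;0 0 0 0.95"
  claw: 0.66

```text
t: 21.32
position: [0.4466, 0.2989, 0.1546]
ee_rot: [-0.001, 0.651, 0.759, -0.001]
wrist_force: [0.6, 1.0, -0.4]
opening: 0.0615
grasp_force: 0.0
```

send_rows:
  motion: "0 0 0.5 0.95;0 0 0.8 0.8;0 0 0.8 0;0 0 0.8 0;0 0 0.7 0;0 0 0.43 0;0 0 0 0;0 0 0 0"

```text
t: 22.32
position: [0.4477, 0.2993, 0.0354]
ee_rot: [0.0, 0.737, 0.676, 0.0]
wrist_force: [-0.2, -0.2, 0.1]
opening: 0.0613
grasp_force: 0.0
```

send_rows:
  motion: "0 0 0 0;0 0 0 0;0 0 0 0;0 0 0 0"
  claw: 0.25

```text
t: 22.82
position: [0.4474, 0.2993, 0.0354]
ee_rot: [0.0, 0.737, 0.676, 0.0]
wrist_force: [-0.0, -0.4, 3.1]
opening: 0.0374
grasp_force: 30.0
```

Gripped at the predicted height. Turning for the second centring grip.

send_rows:
  motion: "0 0 0 0;0 0 0 0;0 0 0 0;0 0 0 -0.95;0 0 0 -0.95;0 0 0 -0.95;0 0 0 -0.95;0 0 0 -0.95;0 0 0 -0.95;0 0 0 -0.95;0 0 0 -0.95;0 0 0 -0.95;0 0 0 -0.95;0 0 0 -0.95;0 0 0 -0.8;0 0 0 0"
  claw: 0.66

```text
t: 24.82
position: [0.4472, 0.2991, 0.0349]
ee_rot: [-0.0, 0.044, 0.999, -0.0]
wrist_force: [0.4, 0.5, -0.7]
opening: 0.0614
grasp_force: 0.0
```

send_rows:
  motion: "0 0 0 0;0 0 0 0;0 0 0 0;0 0 0 0;0 0 -0.4 0;0 0 -0.9 0;0 0 -0.9 0;0 0 -0.9 0;0 0 -0.9 0;0 0 0 0"
  claw: 0.25

```text
t: 26.08
position: [0.4488, 0.2999, 0.1577]
ee_rot: [0.003, 0.044, 0.999, 0.001]
wrist_force: [1.3, 0.0, -1.0]
opening: 0.0373
grasp_force: 30.0
```

```bash
python3 - <<'E'
from h import *
plan(.533,.018,.0515,175)
E
```

```text
units dx -3.61 dy -9.12 dz 3.54 spin 0.00 t 26.07 h 175.0
```

send_rows:
  motion: "-0.36 -0.91 0 0;-0.36 -0.91 0 0;-0.36 -0.91 0 0;-0.36 -0.91 0 0;-0.36 -0.91 0 0;-0.36 -0.91 0 0;-0.36 -0.91 0 0;-0.36 -0.91 0 0;-0.36 -0.91 0 0;-0.36 -0.91 0 0;0 0 0 0;0 0 0 0"

```text
t: 27.58
position: [0.5303, 0.0184, 0.1541]
ee_rot: [-0.001, 0.044, 0.999, 0.0]
wrist_force: [-0.1, 0.2, -0.3]
opening: 0.0371
grasp_force: 30.0
```

```bash
python3 - <<'E'
from h import *
plan(.533,.018,.0515,175)
b=camera("side")[:,:,::-1]
for nm in("cup_small_centre","cup_medium_centre"): print(nm,spot(nm,"side"))
cv2.imwrite("pics/c4.png",crop(b,(250,205),80,100,5))
E
```

```text
units dx -0.09 dy -0.01 dz 3.42 spin -0.00 t 27.57 h 175.0
cup_small_centre (array([252. , 178.9]), 0.61)
cup_medium_centre (array([252.1, 217.2]), 0.67)
```

View pics/c4.png

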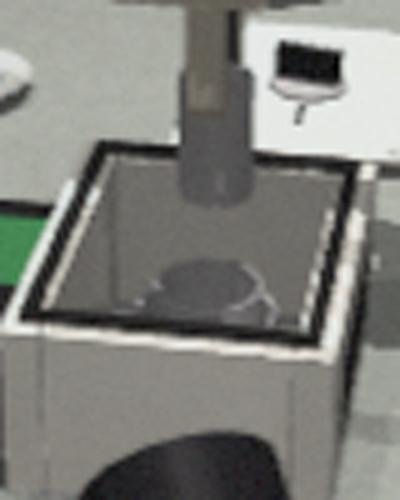

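The side crop shows the small cup at crop column 216 and the medium mouth at 210. The planned 2.7 mm shift in +x corrects that. Lowering.

send_rows:
  motion: "-0.09 0 0.4 0;0 0 0.6 0;0 0 0.5 0;0 0 0.3 0;0 0 0.3 0;0 0 0.3 0;0 0 0 0"

```text
t: 28.6
position: [0.5333, 0.0176, 0.0823]
ee_rot: [-0.001, 0.044, 0.999, 0.0]
wrist_force: [0.4, 0.1, -0.9]
opening: 0.0376
grasp_force: 30.0
```

send_rows:
  motion: "0 0 0.3 0;0 0 0.3 0;0 0 0.2 0;0 0 0.13 0;0 0 0.07 0;0 0 0.03 0;0 0 0 0"

```text
t: 29.48
position: [0.5339, 0.0176, 0.0522]
ee_rot: [0.0, 0.044, 0.999, -0.0]
wrist_force: [0.6, 0.7, 0.1]
opening: 0.0374
grasp_force: 30.0
```

send_rows:
  motion: "0 0 0.05 0;0 0 0 0"

```text
t: 29.72
position: [0.5341, 0.0175, 0.0509]
ee_rot: [0.0, 0.044, 0.999, -0.0]
wrist_force: [-0.4, -0.1, 1.1]
opening: 0.0378
grasp_force: 30.0
```

send_rows:
  motion: "0 0 0 0;0 0 0 0;0 0 0 0;0 0 -0.3 0;0 0 -0.7 0;0 0 -0.9 0;0 0 -0.9 0;0 0 -0.7 0;0 0 0 0"
  claw: 0.7

```text
t: 30.85
position: [0.5352, 0.0174, 0.1577]
ee_rot: [0.002, 0.044, 0.999, -0.0]
wrist_force: [-0.3, -0.3, 0.1]
opening: 0.0649
grasp_force: 0.0
```

```bash
python3 - <<'E'
from h import *
plan(.4935,-.328,.005,72)
camera("side")
for nm in("cup_small_centre","cup_medium_centre","cup_large_centre"): print(nm,spot(nm,"side"))
print(np.round(proj("side",[.533,.018,.048]),1))
E
```

```text
units dx 0.38 dy -11.59 dz 5.09 spin 12.88 t 30.85 h 175.0
cup_small_centre (array([202.1, 169.2]), 0.71)
cup_medium_centre (array([252., 220.]), 0.48)
cup_large_centre (array([253. , 223.4]), 0.61)
[251.5 217. ]
```

send_rows:
  motion: "0.03 -0.97 0 0;0.03 -0.97 0 0;0.03 -0.97 0 0;0.03 -0.97 0 0;0.03 -0.97 0 0;0.03 -0.97 0 0;0.03 -0.97 0 0;0.03 -0.97 0 0;0.03 -0.97 0 0;0.03 -0.97 0 0;0.03 -0.96 0 0;0.05 -0.93 0 0;0 0 0 0.99;0 0 0 0.99;0 0 0 0.99;0 0 0 0.99;0 0 0 0.99;0 0 0 0.99;0 0 0 0.99;0 0 0 0.99"

```text
t: 33.55
position: [0.4916, -0.3274, 0.1542]
ee_rot: [-0.001, 0.564, 0.826, 0.0]
wrist_force: [-0.4, 0.6, 0.5]
opening: 0.0654
grasp_force: 0.0
```

```bash
python3 - <<'E'
from h import *
plan(.4935,-.328,.005,72)
a=camera("top")[:,:,::-1];b=camera("side")[:,:,::-1]
cv2.imwrite("pics/c5.png",np.hstack([crop(a,(204,192),80,100,5),crop(b,(250,205),80,100,5)]))
print(spot("cup_small_centre","side"),spot("cup_small_centre","top"))
E
```

```text
units dx -0.04 dy 0.05 dz 4.97 spin 4.92 t 33.55 h 111.4
(array([252.8, 217.4]), 0.71) (array([210.3, 198. ]), 0.67)
```

View pics/c5.png

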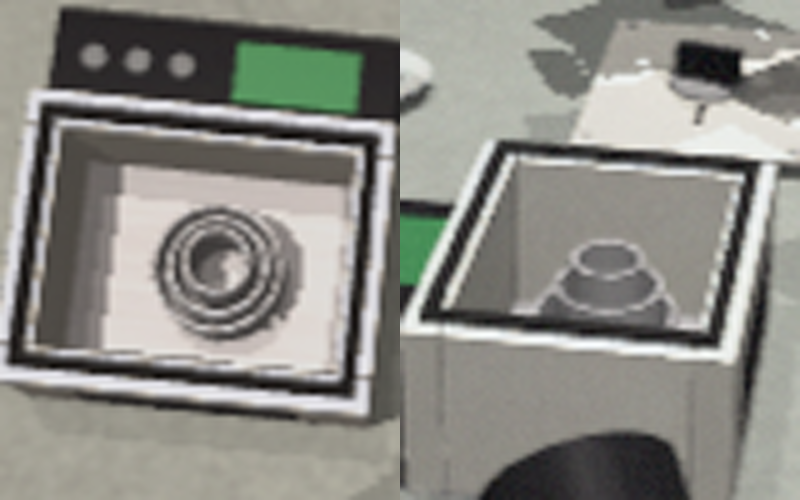

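The montage shows three concentric rims, around (208,196) in the top view, with the cups stepping up evenly in the side view, so the nest is seated. Now the cover's wing, gripped first along its length to centre it.

send_rows:
  motion: "-0.04 0.05 0.4 0.99;0 0 0.6 0.99;0 0 0.7 0.99;0 0 0.8 0.99;0 0 0.8 0.96;0 0 0.7 0;0 0 0.5 0;0 0 0.3 0;0 0 0.1 0;0 0 0 0;0 0 0 0"

```text
t: 35.12
position: [0.4944, -0.3288, 0.0093]
ee_rot: [0.001, 0.807, 0.59, 0.0]
wrist_force: [-1.0, 0.0, 0.2]
opening: 0.0651
grasp_force: 0.0
```

send_rows:
  motion: "0 0 0 0;0 0 0 0;0 0 0 0;0 0 0 0"
  claw: 0.35

```text
t: 35.62
position: [0.4938, -0.3283, 0.0087]
ee_rot: [-0.0, 0.808, 0.59, -0.0]
wrist_force: [-1.4, 0.2, 3.2]
opening: 0.0438
grasp_force: 30.0
```

send_rows:
  motion: "0 0 0 0;0 0 0 0;0 0 0 0;0 0 0 -0.95;0 0 0 -0.95;0 0 0 -0.95;0 0 0 -0.95;0 0 0 -0.95;0 0 0 -0.95;0 0 0 -0.95;0 0 0 -0.95;0 0 0 -0.95;0 0 0 -0.95;0 0 0 -0.95;0 0 0.1 -0.8;0 0 0 0"
  claw: 0.7

```text
t: 37.62
position: [0.4939, -0.3282, 0.0053]
ee_rot: [-0.0, 0.154, 0.988, 0.0]
wrist_force: [-0.4, -0.3, 0.2]
opening: 0.065
grasp_force: 0.0
```

send_rows:
  motion: "0 0 0 0;0 0 0 0;0 0 0 0;0 0 0 0;0 0 0 0;0 0 0 0"
  claw: 0

```text
t: 38.38
position: [0.494, -0.3285, 0.0056]
ee_rot: [0.0, 0.154, 0.988, -0.0]
wrist_force: [0.3, 0.2, 0.5]
opening: 0.0113
grasp_force: 30.0
```

```bash
python3 - <<'E'
from h import *
plan(.5375,.028,.15)
a=camera("top")[:,:,::-1];b=camera("side")[:,:,::-1]
cv2.imwrite("pics/c6.png",np.hstack([crop(a,(328,213),80,80,5),crop(b,(270,175),80,80,5)]))
E
```

```text
units dx 2.24 dy 11.76 dz -4.81  t 38.38 h 162.3
```

View pics/c6.png

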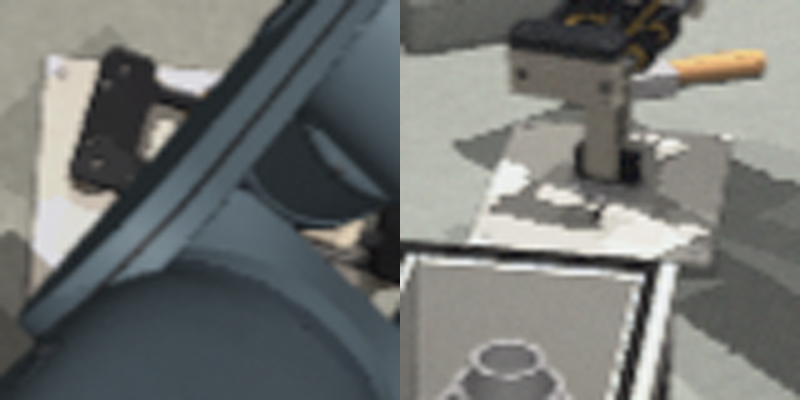

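The crops show the wing held between the fingers, with the cover still square: its TL corner is at crop (45,57), where it was before. Lifting and carrying it over.

send_rows:
  motion: "0 0 -0.3 0;0 0 -0.7 0;0 0 -0.8 0;0 0 -0.9 0;0 0 -0.9 0;0 0 -0.8 0;0 0 -0.3 0;0.08 0.43 0 0;0.16 0.85 0 0;0.17 0.9 0 0;0.17 0.9 0 0;0.17 0.9 0 0;0.17 0.9 0 0;0.17 0.9 0 0;0.17 0.9 0 0;0.17 0.9 0 0;0.17 0.9 0 0;0.17 0.9 0 0;0.17 0.9 0 0;0.16 0.85 0 0"

```text
t: 40.98
position: [0.5338, 0.0119, 0.1453]
ee_rot: [-0.001, 0.153, 0.988, 0.0]
wrist_force: [0.3, -0.6, -3.6]
opening: 0.0118
grasp_force: 30.0
```

send_rows:
  motion: "0.1 0.53 0 0;0.04 0.2 0 0;0 0 0 0;0 0 0 0"

```text
t: 41.48
position: [0.5381, 0.0303, 0.1465]
ee_rot: [-0.0, 0.154, 0.988, -0.0]
wrist_force: [0.7, -0.4, -3.3]
opening: 0.0117
grasp_force: 30.0
```

```bash
python3 - <<'E'
from h import *
plan(.5375,.028,.097)
a=camera("top")[:,:,::-1];b=camera("side")[:,:,::-1]
cv2.imwrite("pics/c7.png",np.hstack([crop(a,(204,185),90,100,4),crop(b,(250,200),110,100,4)]))
p=sensors.sense()["position"]
c,s=np.cos(np.radians(-5)),np.sin(np.radians(-5));R=np.array([[c,-s],[s,c]])
for u,v in((76,96),(76,-96),(-76,-96),(-76,96)):
    q=np.r_[p[:2]+R@[u/1e3,v/1e3],p[2]+.0084]
    w=np.r_[np.array([.5375,.028])+R@[u/1e3*72/76,v/1e3*92/96],.1]
    print("cover",proj("top",q),(proj("top",q)-[159,135])*4,"side",(proj("side",q)-[195,150])*4+[360,0],"seal",(proj("side",w)-[195,150])*4+[360,0])
E
```

```text
units dx -0.00 dy -0.08 dz 1.65  t 41.48 h 162.3
cover [164.85053834 154.13771258] [23.40215334 76.55085031] side [417.89463991 192.96398042] seal [431.53707874 270.29879316]
cover [240.15866216 161.48564232] [324.63464864 105.94256928] side [487.68421139  54.82952119] seal [495.28802057 130.33919507]
cover [234.08702161 220.86835771] [300.34808645 343.47343083] side [716.18204763  71.6620446 ] seal [707.47521523 147.26739084]
cover [156.46474084 213.46902413] [-10.14103664 313.87609654] side [682.84319116 215.61889241] seal [675.08527378 292.6670901 ]
```

View pics/c7.png

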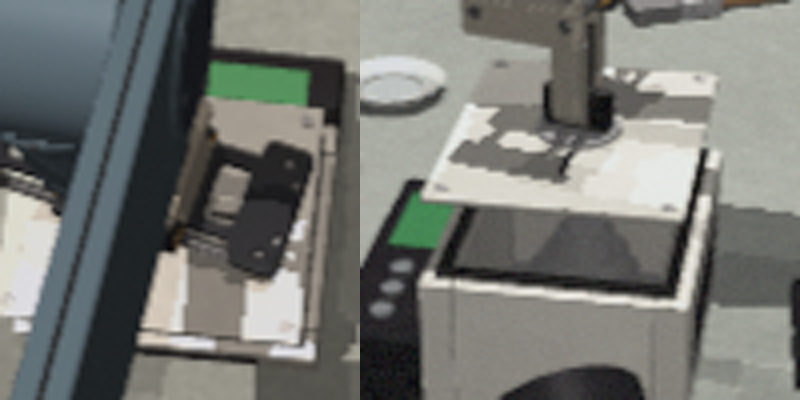

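The crops show the held cover square over the bay. Its corners match prediction within about a pixel (top TR (325,107), BR (302,343); side front-right (685,217)), and so does the seal. Lowering it in.

send_rows:
  motion: "0 -0.08 0.3 0;0 0 0.5 0;0 0 0.4 0;0 0 0.15 0;0 0 0.1 0;0 0 0 0"

```text
t: 42.32
position: [0.5376, 0.0288, 0.103]
ee_rot: [0.0, 0.154, 0.988, 0.0]
wrist_force: [0.2, 0.9, -3.1]
opening: 0.0118
grasp_force: 30.0
```

send_rows:
  motion: "0 0 0.07 0;0 0 0.05 0;0 0 0.03 0;0 0 0 0"

```text
t: 42.82
position: [0.5375, 0.0287, 0.0986]
ee_rot: [0.0, 0.154, 0.988, 0.0]
wrist_force: [-0.1, -0.2, -2.7]
opening: 0.012
grasp_force: 30.0
```

send_rows:
  motion: "0 0 0.04 0;0 0 0.03 0;0 0 0 0;0 0 0 0"

```text
t: 43.32
position: [0.5377, 0.0287, 0.0967]
ee_rot: [0.0, 0.154, 0.988, -0.0]
wrist_force: [-0.1, -0.6, -0.5]
opening: 0.0113
grasp_force: 30.0
```

send_rows:
  motion: "0 0 0 0.5;0 0 0 0.9;0 0 0 0.9;0 0 0 0.9;0 0 0 0.9;0 0 0 0.9;0 0 0 0.9;0 0 0 0.9;0 0 0 0.9;0 0 0 0.9;0 0 0 0.7;0 0 0 0.36;0 0 0 0;0 0 0 0"

```text
t: 45.08
position: [0.5374, 0.0285, 0.0965]
ee_rot: [0.0, 0.737, 0.676, -0.0]
wrist_force: [-1.3, -1.1, -0.0]
opening: 0.0118
grasp_force: 30.0
```

```bash
python3 - <<'E'
from h import *
plan(.5375,.028,.092,85)
s=sensors.sense();print(s["moment"],s["wrist_force"],s["qpos"][5])
a=camera("top")[:,:,::-1];b=camera("side")[:,:,::-1]
cv2.imwrite("pics/c8.png",np.hstack([crop(a,(204,185),90,100,4),crop(b,(250,200),110,100,4)]))
E
```

```text
units dx -0.02 dy 0.00 dz 0.15 spin 0.01 t 45.08 h 85.1
[-0.27725259  0.17021007 -0.04960939] [-1.30216621 -1.07531329 -0.02078889] -0.06775423008163509
```

View pics/c8.png

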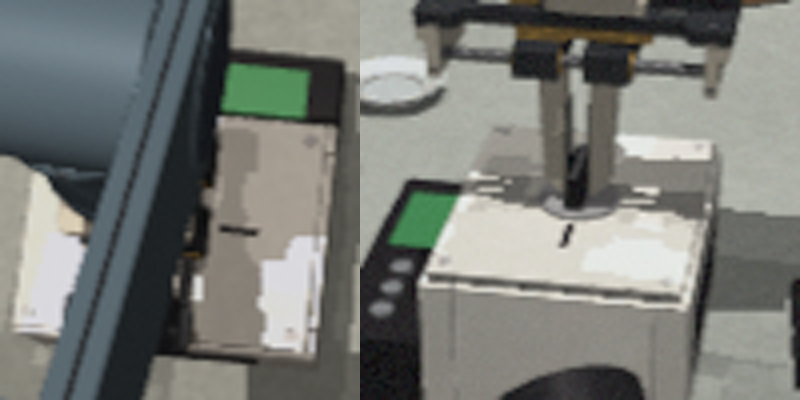

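The crops show the cover lying in the bay and the wing turned in line with the visible marks (top (239,232), side (565,236) in crop pixels). I'll check the angle numerically from both marks.

```bash
cat > mk.py <<'E'
from h import *
def marks():
    P=sensors.sense()["position"];z=P[2]+.0084;out=[]
    for n,c,w,h in(("top",(218.5,192.8),9,5),("side",(245.8,208.8),5,6)):
        g=cv2.cvtColor(camera(n),cv2.COLOR_RGB2GRAY).astype(float)
        x0,y0=round(c[0]-w/2),round(c[1]-h/2)-1;w+=1;h+=2
        s=g[y0:y0+h,x0:x0+w];k=np.clip(np.percentile(s,60)*.8-s,0,None)
        yy,xx=np.mgrid[y0:y0+h,x0:x0+w];px=np.array([(k*xx).sum(),(k*yy).sum()])/k.sum()
        out.append(onz(n,px,z));print(n,px.round(2),out[-1].round(4),"dist",np.round(np.linalg.norm(out[-1]-P[:2])*1e3,1))
    d=out[1]-out[0];print("len",np.linalg.norm(d).round(4),"cover yaw",np.degrees(np.arctan2(-d[0],d[1])).round(2),
     "halves",[np.degrees(np.arctan2(-e[0],e[1])).round(2) for e in(P[:2]-out[0],out[1]-P[:2])])
marks()
E
python3 mk.py; python3 - <<'E'
from h import *
g=cv2.cvtColor(camera("top"),cv2.COLOR_RGB2GRAY);print(g[188:198,211:227])
g=cv2.cvtColor(camera("side"),cv2.COLOR_RGB2GRAY);print(g[203:215,241:252])
E
```

```text
top [217.92 192.21] [ 0.5343 -0.0137] dist 42.3
side [246.26 208.41] [0.5419 0.0724] dist 44.1
len 0.0864 cover yaw -5.04 halves [np.float64(-4.18), np.float64(-5.86)]
[[ 51 104 130 129 130 129 129 129 130 143 158 159 157 157 158 158]
 [ 59 109 130 130 129 129 129 129 129 133 146 158 158 157 158 159]
 [ 83 127 130 130 130 129 128 128 129 140 154 158 158 158 158 159]
 [ 90 131 112  77  78  93 108 107 117 142 158 159 159 159 159 159]
 [ 91 132 108  46  30  40  51  49  56  70  79  83 110 146 159 159]
 [ 90 131 127 119 117 107  92  93  78  52  52  47 108 154 158 158]
 [ 94 130 131 130 130 127 124 125 124 131 145 143 148 156 157 158]
 [102 131 131 129 128 128 129 131 131 143 157 155 155 155 156 157]
 [103 131 131 130 128 128 130 131 131 142 157 155 155 155 157 158]
 [102 130 131 131 130 129 129 129 130 142 157 155 156 155 156 158]]
[[196 146 125 132 145 160 158 155 152 149 148]
 [217 213 192 160 126 131 124 119 125 123 123]
 [218 218 217 218 217 213 191 180 191 189 192]
 [215 217 217 218 215 168  62 161 216 216 215]
 [217 216 217 216 199 128  59 163 217 216 214]
 [217 218 218 216 177  62 121 193 217 217 216]
 [218 217 218 215 169  45 159 217 217 216 216]
 [216 215 215 196 127  65 162 217 216 216 217]
 [214 216 217 181 109 144 199 217 216 218 218]
 [215 215 215 215 214 214 215 215 216 217 219]
 [216 216 215 216 216 216 214 214 215 216 222]
 [215 215 216 215 215 215 214 214 216 216 224]]
```

Cover yaw is −5.0° and the wing is at −94.9°, so the latch stands at about 90°. Pressing home.

send_rows:
  motion: "0 0 0.05 0;0 0 0.05 0;0 0 0.03 0;0 0 0 0;0 0 0 0"

```text
t: 46.0
position: [0.5376, 0.0286, 0.0932]
ee_rot: [0.0, 0.737, 0.676, 0.0]
wrist_force: [-4.3, -1.5, 6.2]
opening: 0.0117
grasp_force: 30.0
```

send_rows:
  motion: "0 0 0.03 0;0 0 0.03 0;0 0 0 0;0 0 0 0"

```text
t: 46.5
position: [0.5376, 0.0286, 0.0925]
ee_rot: [0.001, 0.737, 0.676, 0.0]
wrist_force: [-6.2, -2.4, 14.0]
opening: 0.0118
grasp_force: 30.0
```

send_rows:
  motion: "0 0 0.04 0;0 0 0 0;0 0 0 0;0 0 0 0"

```text
t: 47.0
position: [0.5377, 0.0286, 0.0924]
ee_rot: [0.001, 0.737, 0.676, 0.0]
wrist_force: [-9.8, -1.2, 23.1]
opening: 0.0116
grasp_force: 30.0
```

```bash
python3 mk.py; python3 -c "
from h import *
s=sensors.sense();print(s['position'],s['wrist_force'],s['moment'])
plan(.5375,.028,.09,85)"
```

```text
top [218.13 192.53] [ 0.5342 -0.014 ] dist 42.7
side [246.15 208.67] [0.5427 0.0667] dist 38.4
len 0.0811 cover yaw -6.01 halves [np.float64(-4.69), np.float64(-7.47)]
[0.53765804 0.02858831 0.09237113] [-8.63095683 -1.35581244 22.79983078] [-0.3381488   1.6763569  -0.01456989]
units dx -0.02 dy -0.00 dz 0.08 spin 0.00 t 47.10 h 85.0
```

Hard stop reached: force rose 9 N for 0.1 mm, at the predicted home height, and the push holds at 23 N. Handing in.

```bash
python3 -c "
from h import *
print(ticket.close_job())"
```

```text
the job is handed in; nothing more can be done
None
```

The job is handed in at about 47 s: cups nested, cover in the bay, latch at about 90° when set (not reliably re-measured after pressing), cover held home at about 23 N; I viewed 11 pictures, one over the limit of 10, and the judge's result was not shown.

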